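# Set the indexing turntable to the marked line

## Robot

A 6-joint arm with a two-finger parallel gripper is mounted at the origin on the work surface. World frame = base frame: x ahead of the robot, y to its left, z up, the work surface at z = 0. Lengths are in m, angles in degrees, forces in N, time in s.
With the tool pointing down it reaches from about 0.25 to 0.725 m from the base axis. Payload 9.7 kg.
Tool frame: the origin (TCP) lies at the very end of the fingers, on their centre line; the grasp point (between the pads) lies 19 mm behind it; z points along the fingers, y is the line along which they close (so a half turn about z gives the same grasp; the last joint's range is limited). The gripper opens to 85 mm and grips with 20 to 120 N. Pads are 22 mm wide; open, the fingers measure 114 mm over their backs; the gripper's body (76 mm by 85 mm) begins 54 mm behind the grasp point. The pads swing forward as they close: fully open they stand 13 mm farther back than shut.
Start: joints at [75.344, 4.979, 10.078, 95.1, 0, 90], TCP at [0.139, 0.532, 0.231] pointing down, gripper open.
Joint ranges: [-179.16, 179.16], [-48.56, 103.87], [-65.8, 70.77], [-126.05, 130.52], [-82.76, 87.17], [-180, 180]. Speed limits (degrees/s): [127.2, 127.2, 147.25, 180, 180, 180].

## Interface

Orientations are given as [roll, pitch, yaw] about the fixed x, y, z axes, in that order (R = Rz(yaw) Ry(pitch) Rx(roll)).
In Python, from workcell import telemetry, optics, workorder gives the robot as it stands.
- The arm moves only by the shell command python3 -m handwheel 'ROWS' [FORCE]. ROWS is JSON, a list of rows, each an object of numbers: "tx", "ty", "tz": the shift along the tool's x, y, z in m; "ax", "ay", "az": the turn, a rotation vector about the tool's x, y, z in degrees; "jaw": the gripper command: -1 is shut, 1 is fully open, values between are in proportion. A call has exactly 10 rows; each row shifts and turns the commanded pose from where the row before left it, along the tool's axes as they then stand; what a row does not reach is not made up. A row lasts 1/8 s, in which the tool goes at most 62.5 mm and 10.7 degrees, less where a joint would pass 70% of its speed; a pose out of reach is approached as far as the arm can. A call is refused whole if a number of a shift passes 0.0625 or a number of a turn 10.7, either way. A call with a gripper value outside its range is refused whole. The fingers move at their own pace and stop on an object; FORCE is the grip in N (left out, the last holds). Time passes only in rows, so rows that do not move let the fingers close, or fill a call up. It gives the time, the measured TCP pose, the force, the opening and the grip force at its end, in the units of the state.
- telemetry.get_obs(): the state, without advancing time (a new reading comes with each control period).
- optics.camera(name): name is "scene" or "top"; returns a dict with "color" (384x512x3 uint8, red, green, blue), "K" (3x3 intrinsics, pixels), "extrinsics" (4x4, takes a point from camera to world coordinates). Camera axes: x right, y down, z forward; pixel columns grow to the right and rows downward; lengths in m; the calibration is good to about 2 mm. A picture is of the moment at which its call begins. There is no depth.
- workorder.job_done(): hands the job in; it is judged then, once.
The state is a dict: "time": time; "q": joint angles; "qd": joint speeds; "joint_efforts": joint torques, N m; "ee_pos": TCP position; "tcp_rot": TCP orientation; "wrist_force": force on the tool from outside, world axes, zero at the start; "torque": the same for the moment, N m; "opening": finger opening in m; "grasp_force": force on a finger pad.
Only numpy, scipy, OpenCV 4.12 (cv2) and the standard library are available. Lean on these libraries where they do the work, as an engineer would, in place of code of your own. Each camera call takes 0.05 s, during which the arm holds its last target. There are 200 camera calls.

## Task

Turn the round aluminium faceplate of the small indexing turntable on the bench until the dark index mark on its rim lines up with the one long line on the black scale ring. Push it round gently with the fingertips against the upright steel post, without gripping anything; leave the scale ring as it is set and leave the jar, bottle, tape and screwdriver where they stand.

Things in the scene. Friction and masses are not known exactly. Their poses are not given: they have to be found in the camera images.
- turntable: The turntable's square dark steel base, 190 x 190 mm, 16 mm thick, bolted to the bench (does not move); its origin is the centre of its underside on the bench, z up. It carries the black scale ring (172 mm diameter, top 34 mm above the bench) and the aluminium faceplate (120 mm diameter, top 40 mm above the bench), both about the same upright axis through this origin.
- plate_centre (a point): Centre of the faceplate's top face, on the turning axis, 40 mm above the bench.
- index_mark (a point): Outer end of the dark index mark (a radial line 26 mm long, 4 mm wide, the only such line on the faceplate), at the faceplate's rim, 60 mm from the axis; turns with the faceplate. Its x axis points radially outward.
- target_line (a point): Inner end of the long white target line on the black scale ring (24 mm long, 4 mm wide, across the full visible width of the ring; the other 23 white lines are 9 mm long and 1.6 mm wide), 60 mm from the axis, at the faceplate's edge. Its x axis points radially outward. The ring is stiff (takes about 3 Nm to turn) and must stay as set.
- post_top (a point): Centre of the top of the upright round steel post that stands on the faceplate: 16 mm diameter, 35 mm tall (from 40 to 75 mm above the bench), 42 mm from the axis, diametrically opposite the index mark; turns with the faceplate.
- plate (a joint): Turn of the faceplate on the base, rad, positive anticlockwise seen from above; free to turn either way by more than a full turn from the start. It turns against friction of about 0.12 Nm (about 3 N of push at the post) and stays where it is left.
- jar: Bystander: jar with a steel cap, 60 mm diameter, 75 mm tall, loose; origin at the centre of its underside.
- glue: Bystander: white glue bottle, 48 mm diameter, 115 mm tall, loose; origin at the centre of its underside.
- tape: Bystander: grey roll of tape lying flat, 84 mm diameter, 36 mm tall, loose; origin at the centre of its underside.
- driver: Bystander: screwdriver with a black handle, about 200 mm long, lying on the bench along its own x axis, loose; origin about its middle, on the underside.

How it is judged (in metres and radians):
At the end, for the whole second after the job is handed in: The index mark's outer end stands within 4 mm (a line's width, about 3.8 degrees) of the inner end of the long line, the faceplate is at rest and the scale ring is where it was set (horizontal distance between index_mark and target_line below 0.004 m and velocity of joint plate between -0.02 and 0.02 rad/s and distance of target_line from where it was at the start of the episode below 0.004 m); the robot touches nothing.
It fails at once if the turntable is gripped, or pushed or leaned on with more than 30 N (contact force between turntable and the fingers above 30 N or contact force between turntable and the arm above 30 N).
It fails at once if the scale ring is turned by more than 4 mm at the target line (distance of target_line from where it was at the start of the episode above 0.004 m).
It fails at once if a bystander is shifted by more than 15 mm, lifted or carried (distance of any of jar, glue, tape, driver from where it was at the start of the episode above 0.015 m).
It also fails if it takes over 43 s, if anything falls off the work surface, if the arm or the gripper's body presses on something with over 40 N, if the wrist force passes 120 N, or if a joint passes its speed limit or range.

## Working session

There is one attempt and no reset: what is moved stays moved. The work goes in short steps, Python scripts to look and compute and a shell command to move; the robot and the scene stay as the last step left them, time stands still between calls to the robot, and variables do not carry over. Pictures are saved under pics/ and viewed, at most 10 in all, crops included, and the job is handed in when it is done.

```bash
mkdir -p pics
python3 - <<'E'
from workcell import telemetry, optics
import cv2,numpy as np
o=telemetry.get_obs();print(o['time'],o['ee_pos'],o['tcp_rot'],o['opening'])
for n in("scene","top"):
    c=optics.camera(n);np.savez(f'/tmp/{n}.npz',**c);cv2.imwrite(f'pics/{n}0.png',c['color'][...,::-1]);print(c['K'],c['extrinsics'])
E
```

```text
0.0 [0.13910169 0.53188583 0.23060213] [-1.79925937e+02  8.70209685e-05  1.65342981e+02] 0.08542767900483636
[[374.13177294   0.         255.13019288]
 [  0.         374.13177294 184.9405588 ]
 [  0.           0.           1.        ]] [[-0.89059811  0.31634078 -0.32674688  0.86662509]
 [ 0.45465517  0.63686043 -0.62265357  0.49307412]
 [ 0.01112145 -0.70309125 -0.71101266  0.67676748]
 [ 0.          0.          0.          1.        ]]
[[432.89647019   0.         248.85162774]
 [  0.         432.89647019 181.47761201]
 [  0.           0.           1.        ]] [[ 9.23173071e-04 -9.80907132e-01  1.94474539e-01  4.19244102e-01]
 [-9.99987216e-01  6.12848958e-05  5.05606577e-03 -2.88894130e-02]
 [-4.97144933e-03 -1.94476721e-01 -9.80894536e-01  9.99135306e-01]
 [ 0.00000000e+00  0.00000000e+00  0.00000000e+00  1.00000000e+00]]
```

View pics/top0.png

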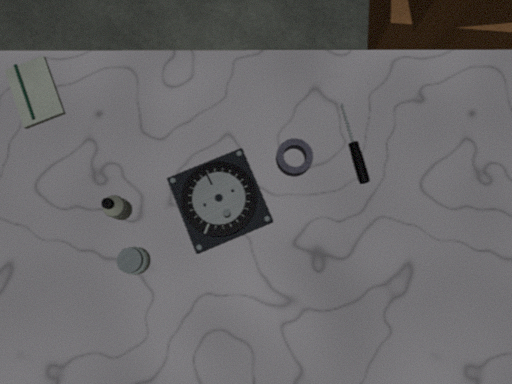

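View pics/scene0.png

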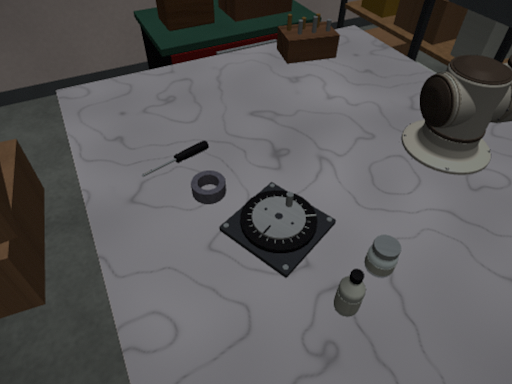

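The top view shows the turntable centre near (219,198), the index mark near (210,177), the post near (227,214) and the long line near (207,229). Next I'll measure these.

```bash
cat > h.py <<'E'
import numpy as np,cv2
def ray(c,uv,z):
    d=np.linalg.inv(c['K'])@np.array([uv[0],uv[1],1.]);E=c['extrinsics'];d=E[:3,:3]@d;o=E[:3,3]
    return (o+d*(z-o[2])/d[2])
def proj(c,p):
    E=c['extrinsics'];q=E[:3,:3].T@(np.asarray(p)-E[:3,3]);q=c['K']@q;return q[:2]/q[2]
def rect(c,ctr,z,half=.1,n=600):
    # orthographic metric picture of the plane at z; up = +x, left = +y
    s=np.array([[half,half],[half,-half],[-half,-half],[-half,half]])
    src=np.float32([proj(c,[ctr[0]+a,ctr[1]+b,z]) for a,b in s])
    H=cv2.getPerspectiveTransform(src,np.float32([[0,0],[n,0],[n,n],[0,n]]))
    return cv2.warpPerspective(c['color'],H,(n,n),flags=cv2.INTER_CUBIC)
E
python3 - <<'E'
from h import *
c=dict(np.load('/tmp/top.npz'))
g=cv2.cvtColor(c['color'],cv2.COLOR_RGB2GRAY)
for n,uv,z in(("ctr",(219,198),.04),("jar",(134,260),.075),("glue",(108,203),.115),("tape",(294,157),.036),("drv",(361,170),.02),("drvtip",(343,106),.01)):print(n,ray(c,uv,z).round(3))
# base outline: dark square
m=((g<75)*255).astype(np.uint8);m[:60]=0;m=cv2.morphologyEx(m,cv2.MORPH_CLOSE,np.ones((9,9)))
k=max(cv2.findContours(m,0,2)[0],key=cv2.contourArea);print(cv2.minAreaRect(k))
# plate: bright blob inside
mm=np.zeros_like(g);cv2.circle(mm,(219,198),27,255,-1)
b=((g>95)*255).astype(np.uint8)&mm
k=max(cv2.findContours(b,0,2)[0],key=cv2.contourArea);e=cv2.fitEllipse(cv2.convexHull(k));print(e);ctr=ray(c,e[0],.04);print(ctr)
im=rect(c,ctr,.04);cv2.imwrite('pics/rect0.png',cv2.convertScaleAbs(im[...,::-1],alpha=1.6))
E
```

```text
ctr [0.572 0.043 0.04 ]
jar [0.434 0.217 0.075]
glue [0.549 0.267 0.115]
tape [ 0.667 -0.127  0.036]
drv [ 0.64  -0.283  0.02 ]
drvtip [ 0.801 -0.251  0.01 ]
((219.56454467773438, 200.24766540527344), (81.70374298095703, 83.22657775878906), 67.9637680053711)
((218.39520263671875, 197.8048095703125), (51.105716705322266, 51.984432220458984), 49.34078598022461)
[0.57207736 0.04432877 0.04      ]
```

View pics/rect0.png

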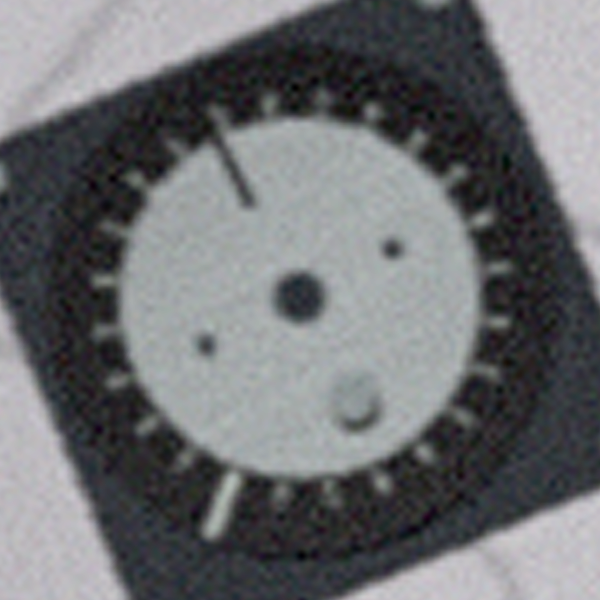

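The rectified plate at 3 px/mm (up +x, left +y) has its centre at (300,298). The index mark's outer end is at (215,135), which is 27.5°. The long line runs from (237,475) to (212,535), which is 160°. So the plate must turn about +132°, with the post going from -152° round to -20°. I'll move over, close the fingers, and turn the tool so its x axis is tangential.

```bash
python3 -m handwheel '[{"tx":-0.0505,"ty":-0.0358,"jaw":-1},{"tx":-0.0505,"ty":-0.0358,"jaw":-1},{"tx":-0.0505,"ty":-0.0358,"jaw":-1},{"tx":-0.0505,"ty":-0.0358,"jaw":-1},{"tx":-0.0505,"ty":-0.0358,"jaw":-1},{"tx":-0.0505,"ty":-0.0358,"jaw":-1},{"tx":-0.0505,"ty":-0.0358,"jaw":-1},{"tx":-0.0505,"ty":-0.0358,"jaw":-1},{"tx":-0.0505,"ty":-0.0358,"jaw":-1},{"tx":-0.0505,"ty":-0.0358,"jaw":-1}]' 20
python3 -m handwheel '[{"az":10.7,"jaw":-1},{"az":10.7,"jaw":-1},{"az":10.7,"jaw":-1},{"az":10.7,"jaw":-1},{"az":10.7,"jaw":-1},{"az":10.7,"jaw":-1},{"az":10.7,"jaw":-1},{"az":10.7,"jaw":-1},{"az":10.7,"jaw":-1},{"az":10.7,"jaw":-1}]'
python3 -m handwheel '[{"az":10.7,"jaw":-1},{"az":10.7,"jaw":-1},{"az":10.7,"jaw":-1},{"az":10.7,"jaw":-1},{"az":10.7,"jaw":-1},{"az":10.7,"jaw":-1},{"az":10.7,"jaw":-1},{"az":10.7,"jaw":-1},{"az":10.7,"jaw":-1},{"az":10.7,"jaw":-1}]'
```

```text
$[0]: bad value
$[0]: bad value
$[0]: bad value
```

```bash
python3 -m handwheel '[{"tx":-0.0505,"ty":-0.0358,"tz":0,"ax":0,"ay":0,"az":0,"jaw":-1},{"tx":-0.0505,"ty":-0.0358,"tz":0,"ax":0,"ay":0,"az":0,"jaw":-1},{"tx":-0.0505,"ty":-0.0358,"tz":0,"ax":0,"ay":0,"az":0,"jaw":-1},{"tx":-0.0505,"ty":-0.0358,"tz":0,"ax":0,"ay":0,"az":0,"jaw":-1},{"tx":-0.0505,"ty":-0.0358,"tz":0,"ax":0,"ay":0,"az":0,"jaw":-1},{"tx":-0.0505,"ty":-0.0358,"tz":0,"ax":0,"ay":0,"az":0,"jaw":-1},{"tx":-0.0505,"ty":-0.0358,"tz":0,"ax":0,"ay":0,"az":0,"jaw":-1},{"tx":-0.0505,"ty":-0.0358,"tz":0,"ax":0,"ay":0,"az":0,"jaw":-1},{"tx":-0.0505,"ty":-0.0358,"tz":0,"ax":0,"ay":0,"az":0,"jaw":-1},{"tx":-0.0505,"ty":-0.0358,"tz":0,"ax":0,"ay":0,"az":0,"jaw":-1}]' 20
```

```text
time: 1.35
ee_pos: [0.5381, 0.0561, 0.2311]
tcp_rot: [180.0, -0.0, 165.3]
wrist_force: [0.9, 0.9, -0.2]
opening: 0.0001
grasp_force: 0.0
```

```bash
python3 -m handwheel '[{"tx":0,"ty":0,"tz":0,"ax":0,"ay":0,"az":10.6,"jaw":-1},{"tx":0,"ty":0,"tz":0,"ax":0,"ay":0,"az":10.6,"jaw":-1},{"tx":0,"ty":0,"tz":0,"ax":0,"ay":0,"az":10.6,"jaw":-1},{"tx":0,"ty":0,"tz":0,"ax":0,"ay":0,"az":10.6,"jaw":-1},{"tx":0,"ty":0,"tz":0,"ax":0,"ay":0,"az":10.6,"jaw":-1},{"tx":0,"ty":0,"tz":0,"ax":0,"ay":0,"az":10.6,"jaw":-1},{"tx":0,"ty":0,"tz":0,"ax":0,"ay":0,"az":10.6,"jaw":-1},{"tx":0,"ty":0,"tz":0,"ax":0,"ay":0,"az":10.6,"jaw":-1},{"tx":0,"ty":0,"tz":0,"ax":0,"ay":0,"az":10.6,"jaw":-1},{"tx":0,"ty":0,"tz":0,"ax":0,"ay":0,"az":10.6,"jaw":-1}]'
python3 -m handwheel '[{"tx":0,"ty":0,"tz":0,"ax":0,"ay":0,"az":10.6,"jaw":-1},{"tx":0,"ty":0,"tz":0,"ax":0,"ay":0,"az":10.6,"jaw":-1},{"tx":0,"ty":0,"tz":0,"ax":0,"ay":0,"az":10.6,"jaw":-1},{"tx":0,"ty":0,"tz":0,"ax":0,"ay":0,"az":10.6,"jaw":-1},{"tx":0,"ty":0,"tz":0,"ax":0,"ay":0,"az":10.6,"jaw":-1},{"tx":0,"ty":0,"tz":0,"ax":0,"ay":0,"az":10.6,"jaw":-1},{"tx":0,"ty":0,"tz":0,"ax":0,"ay":0,"az":10.6,"jaw":-1},{"tx":0,"ty":0,"tz":0,"ax":0,"ay":0,"az":10.6,"jaw":-1},{"tx":0,"ty":0,"tz":0,"ax":0,"ay":0,"az":10.6,"jaw":-1},{"tx":0,"ty":0,"tz":0,"ax":0,"ay":0,"az":10.6,"jaw":-1}]'
python3 -m handwheel '[{"tx":0,"ty":0,"tz":0.02,"ax":0,"ay":0,"az":10.5,"jaw":-1},{"tx":0,"ty":0,"tz":0.02,"ax":0,"ay":0,"az":10.5,"jaw":-1},{"tx":0,"ty":0,"tz":0.02,"ax":0,"ay":0,"az":10.5,"jaw":-1},{"tx":0,"ty":0,"tz":0.02,"ax":0,"ay":0,"az":10.5,"jaw":-1},{"tx":0,"ty":0,"tz":0.02,"ax":0,"ay":0,"az":10.5,"jaw":-1},{"tx":0,"ty":0,"tz":0.02,"ax":0,"ay":0,"az":10.5,"jaw":-1},{"tx":0,"ty":0,"tz":0,"ax":0,"ay":0,"az":0,"jaw":-1},{"tx":0,"ty":0,"tz":0,"ax":0,"ay":0,"az":0,"jaw":-1},{"tx":0,"ty":0,"tz":0,"ax":0,"ay":0,"az":0,"jaw":-1},{"tx":0,"ty":0,"tz":0,"ax":0,"ay":0,"az":0,"jaw":-1}]'
python3 - <<'E'
from workcell import optics
from h import *
c=optics.camera("scene");cv2.imwrite('pics/s1.png',cv2.resize(c['color'][140:290,190:390,::-1],(800,600),interpolation=3))
E
```

```text
time: 2.6
ee_pos: [0.537, 0.0579, 0.2309]
tcp_rot: [-180.0, 0.0, 59.0]
wrist_force: [-0.1, 0.4, 0.6]
opening: -0.0004
grasp_force: 0.0
time: 3.85
ee_pos: [0.4826, -0.178, 0.2312]
tcp_rot: [-170.1, 4.2, -25.7]
wrist_force: [1.0, -0.2, -0.8]
opening: 0.0001
grasp_force: 0.0
time: 5.1
ee_pos: [0.2743, -0.3427, 0.1184]
tcp_rot: [-163.9, 18.1, -61.7]
wrist_force: [0.1, -0.7, -0.4]
opening: -0.0003
grasp_force: 0.0
```

View pics/s1.png

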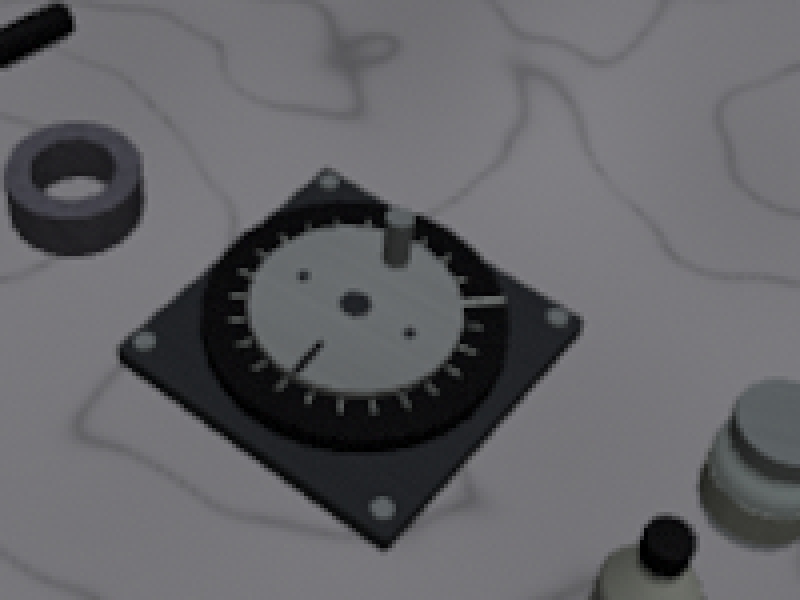

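The scene is undisturbed, with the post at crop (398,235), but the arm swung away. It probably ran into a joint limit, so I'll check the joints.

Run:
```python
from workcell import telemetry
o=telemetry.get_obs();print(o['time'],o['q'],o['ee_pos'],o['tcp_rot'])
```

```text
5.15 [-61.72563304   6.17488391  -4.64437179  97.26769462  16.13078664
 179.94234801] [ 0.2742496  -0.3427251   0.11831551] [-163.85113501   18.07092408  -61.66737724]
```

Yaw falls as joint 6 rises, so joint 6 reached its range limit. I'll use the -x face of the fingers instead, with yaw going from about 70° to 222°. First I'll straighten the tool.

```bash
cat >> h.py <<'E'
from scipy.spatial.transform import Rotation as Rt
def delta(o,pos,yaw):
    "tool-frame shift and rotation vector (deg) to a tool-down pose"
    R=Rt.from_euler('xyz',o['tcp_rot'],degrees=True);T=Rt.from_euler('xyz',[180,0,yaw],degrees=True)
    return R.inv().apply(np.array(pos)-o['ee_pos']),(R.inv()*T).as_rotvec(degrees=True),T.inv().apply(np.array(pos)-o['ee_pos'])
E
python3 - <<'E'
from h import *
from workcell import telemetry
o=telemetry.get_obs()
d=delta(o,[.538,.057,.15],30);print(d,d[1]/10,d[2]/10)
E
```

```text
(array([-0.22531534, -0.39403666,  0.1559373 ]), array([-26.93260838,   1.14253865, -92.72691391]), array([ 0.42827709, -0.21429689, -0.03168449])) [-2.69326084  0.11425387 -9.27269139] [ 0.04282771 -0.02142969 -0.00316845]
```

```bash
python3 -m handwheel '[{"tx":0,"ty":0,"tz":0,"ax":-2.69,"ay":0.11,"az":-9.27,"jaw":-1},{"tx":0,"ty":0,"tz":0,"ax":-2.69,"ay":0.11,"az":-9.27,"jaw":-1},{"tx":0,"ty":0,"tz":0,"ax":-2.69,"ay":0.11,"az":-9.27,"jaw":-1},{"tx":0,"ty":0,"tz":0,"ax":-2.69,"ay":0.11,"az":-9.27,"jaw":-1},{"tx":0,"ty":0,"tz":0,"ax":-2.69,"ay":0.11,"az":-9.27,"jaw":-1},{"tx":0,"ty":0,"tz":0,"ax":-2.69,"ay":0.11,"az":-9.27,"jaw":-1},{"tx":0,"ty":0,"tz":0,"ax":-2.69,"ay":0.11,"az":-9.27,"jaw":-1},{"tx":0,"ty":0,"tz":0,"ax":-2.69,"ay":0.11,"az":-9.27,"jaw":-1},{"tx":0,"ty":0,"tz":0,"ax":-2.69,"ay":0.11,"az":-9.27,"jaw":-1},{"tx":0,"ty":0,"tz":0,"ax":-2.69,"ay":0.11,"az":-9.27,"jaw":-1}]'
python3 - <<'E'
from h import *
from workcell import telemetry
o=telemetry.get_obs();print(o['q'])
d=delta(o,[.538,.057,.15],70);print(d,d[0]/10)
E
```

```text
time: 6.4
ee_pos: [0.2741, -0.3427, 0.1183]
tcp_rot: [180.0, 0.0, 30.3]
wrist_force: [-0.7, 0.3, -0.0]
opening: 0.0
grasp_force: 0.0
[-5.13417320e+01 -1.10794978e+01 -1.77826651e+01  8.32841445e+01
 -1.21658114e-02  9.83988646e+01]
(array([ 0.42937919, -0.21225326, -0.03186344]), array([ 1.02187747e-02,  1.47398918e-02, -3.97405977e+01]), array([ 0.4658754 ,  0.11129367, -0.03173405])) [ 0.04293792 -0.02122533 -0.00318634]
```

```bash
python3 -m handwheel '[{"tx":0.043,"ty":-0.0212,"tz":-0.0032,"ax":0,"ay":0,"az":0,"jaw":-1},{"tx":0.043,"ty":-0.0212,"tz":-0.0032,"ax":0,"ay":0,"az":0,"jaw":-1},{"tx":0.043,"ty":-0.0212,"tz":-0.0032,"ax":0,"ay":0,"az":0,"jaw":-1},{"tx":0.043,"ty":-0.0212,"tz":-0.0032,"ax":0,"ay":0,"az":0,"jaw":-1},{"tx":0.043,"ty":-0.0212,"tz":-0.0032,"ax":0,"ay":0,"az":0,"jaw":-1},{"tx":0.043,"ty":-0.0212,"tz":-0.0032,"ax":0,"ay":0,"az":0,"jaw":-1},{"tx":0.043,"ty":-0.0212,"tz":-0.0032,"ax":0,"ay":0,"az":0,"jaw":-1},{"tx":0.043,"ty":-0.0212,"tz":-0.0032,"ax":0,"ay":0,"az":0,"jaw":-1},{"tx":0.043,"ty":-0.0212,"tz":-0.0032,"ax":0,"ay":0,"az":0,"jaw":-1},{"tx":0.043,"ty":-0.0212,"tz":-0.0032,"ax":0,"ay":0,"az":0,"jaw":-1}]'
python3 -m handwheel '[{"tx":0,"ty":0,"tz":0,"ax":0,"ay":0,"az":-10,"jaw":-1},{"tx":0,"ty":0,"tz":0,"ax":0,"ay":0,"az":-10,"jaw":-1},{"tx":0,"ty":0,"tz":0,"ax":0,"ay":0,"az":-10,"jaw":-1},{"tx":0,"ty":0,"tz":0.015,"ax":0,"ay":0,"az":-10,"jaw":-1},{"tx":0,"ty":0,"tz":0.02,"ax":0,"ay":0,"az":0,"jaw":-1},{"tx":0,"ty":0,"tz":0.02,"ax":0,"ay":0,"az":0,"jaw":-1},{"tx":0,"ty":0,"tz":0,"ax":0,"ay":0,"az":0,"jaw":-1},{"tx":0,"ty":0,"tz":0,"ax":0,"ay":0,"az":0,"jaw":-1},{"tx":0,"ty":0,"tz":0,"ax":0,"ay":0,"az":0,"jaw":-1},{"tx":0,"ty":0,"tz":0,"ax":0,"ay":0,"az":0,"jaw":-1}]'
python3 - <<'E'
from workcell import optics
from h import *
c=optics.camera("scene");cv2.imwrite('pics/s2.png',cv2.resize(c['color'][140:290,190:390,::-1],(800,600),interpolation=3))
E
```

```text
time: 7.65
ee_pos: [0.5416, 0.0571, 0.1507]
tcp_rot: [-179.9, -0.0, 30.0]
wrist_force: [0.1, 0.7, 0.5]
opening: -0.0001
grasp_force: 0.0
time: 8.9
ee_pos: [0.5411, 0.0551, 0.0959]
tcp_rot: [-180.0, -0.1, 69.9]
wrist_force: [-0.3, -1.3, -0.5]
opening: 0.0002
grasp_force: 0.0
```

View pics/s2.png

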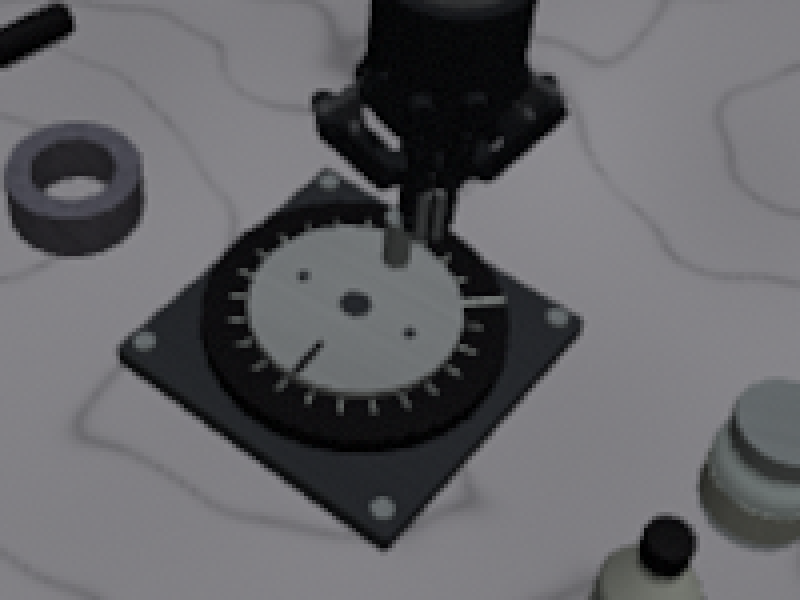

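The closed fingertips are beside the post at crop (430,240), on its clockwise side and clear of it. I'll descend to z≈0.05 and start the arc about the axis.

```bash
python3 -m handwheel '[{"tx":0,"ty":-0.0044,"tz":0.015,"ax":0,"ay":0,"az":0,"jaw":-1},{"tx":0,"ty":0,"tz":0.015,"ax":0,"ay":0,"az":0,"jaw":-1},{"tx":0,"ty":0,"tz":0.015,"ax":0,"ay":0,"az":0,"jaw":-1},{"tx":0,"ty":0,"tz":0,"ax":0,"ay":0,"az":0,"jaw":-1},{"tx":-0.0026,"ty":0.0001,"tz":0,"ax":0,"ay":0,"az":-4,"jaw":-1},{"tx":-0.0026,"ty":0.0001,"tz":0,"ax":0,"ay":0,"az":-4,"jaw":-1},{"tx":-0.0026,"ty":0.0001,"tz":0,"ax":0,"ay":0,"az":-4,"jaw":-1},{"tx":-0.0026,"ty":0.0001,"tz":0,"ax":0,"ay":0,"az":-4,"jaw":-1},{"tx":-0.0026,"ty":0.0001,"tz":0,"ax":0,"ay":0,"az":-4,"jaw":-1},{"tx":-0.0026,"ty":0.0001,"tz":0,"ax":0,"ay":0,"az":-4,"jaw":-1}]'
python3 -m handwheel '[{"tx":-0.0026,"ty":0.0001,"tz":0,"ax":0,"ay":0,"az":-4,"jaw":-1},{"tx":-0.0026,"ty":0.0001,"tz":0,"ax":0,"ay":0,"az":-4,"jaw":-1},{"tx":-0.0026,"ty":0.0001,"tz":0,"ax":0,"ay":0,"az":-4,"jaw":-1},{"tx":-0.0026,"ty":0.0001,"tz":0,"ax":0,"ay":0,"az":-4,"jaw":-1},{"tx":-0.0026,"ty":0.0001,"tz":0,"ax":0,"ay":0,"az":-4,"jaw":-1},{"tx":-0.0026,"ty":0.0001,"tz":0,"ax":0,"ay":0,"az":-4,"jaw":-1},{"tx":-0.0026,"ty":0.0001,"tz":0,"ax":0,"ay":0,"az":-4,"jaw":-1},{"tx":-0.0026,"ty":0.0001,"tz":0,"ax":0,"ay":0,"az":-4,"jaw":-1},{"tx":-0.0026,"ty":0.0001,"tz":0,"ax":0,"ay":0,"az":-4,"jaw":-1},{"tx":-0.0026,"ty":0.0001,"tz":0,"ax":0,"ay":0,"az":-4,"jaw":-1}]'
python3 - <<'E'
from h import *
from workcell import telemetry
p=telemetry.get_obs()['ee_pos'][:2]-[.572,.044];print(np.hypot(*p),np.degrees(np.arctan2(p[1],p[0])))
E
```

```text
time: 10.2
ee_pos: [0.5345, 0.0416, 0.0506]
tcp_rot: [-180.0, -0.1, 94.0]
wrist_force: [-0.4, 2.7, -0.5]
opening: 0.0002
grasp_force: 1.6
time: 11.45
ee_pos: [0.5446, 0.0182, 0.0506]
tcp_rot: [180.0, -0.1, 134.0]
wrist_force: [-1.8, 1.7, 1.8]
opening: -0.0002
grasp_force: 1.6
0.03762990984014525 -136.6224555765779
```

```bash
python3 -m handwheel '[{"tx":-0.0026,"ty":0.0001,"tz":0,"ax":0,"ay":0,"az":-4,"jaw":-1},{"tx":-0.0026,"ty":0.0001,"tz":0,"ax":0,"ay":0,"az":-4,"jaw":-1},{"tx":-0.0026,"ty":0.0001,"tz":0,"ax":0,"ay":0,"az":-4,"jaw":-1},{"tx":-0.0026,"ty":0.0001,"tz":0,"ax":0,"ay":0,"az":-4,"jaw":-1},{"tx":-0.0026,"ty":0.0001,"tz":0,"ax":0,"ay":0,"az":-4,"jaw":-1},{"tx":-0.0026,"ty":0.0001,"tz":0,"ax":0,"ay":0,"az":-4,"jaw":-1},{"tx":-0.0026,"ty":0.0001,"tz":0,"ax":0,"ay":0,"az":-4,"jaw":-1},{"tx":-0.0026,"ty":0.0001,"tz":0,"ax":0,"ay":0,"az":-4,"jaw":-1},{"tx":-0.0026,"ty":0.0001,"tz":0,"ax":0,"ay":0,"az":-4,"jaw":-1},{"tx":-0.0026,"ty":0.0001,"tz":0,"ax":0,"ay":0,"az":-4,"jaw":-1}]'
python3 -m handwheel '[{"tx":-0.0026,"ty":0.0001,"tz":0,"ax":0,"ay":0,"az":-4,"jaw":-1},{"tx":-0.0026,"ty":0.0001,"tz":0,"ax":0,"ay":0,"az":-4,"jaw":-1},{"tx":-0.0026,"ty":0.0001,"tz":0,"ax":0,"ay":0,"az":-4,"jaw":-1},{"tx":-0.0026,"ty":0.0001,"tz":0,"ax":0,"ay":0,"az":-4,"jaw":-1},{"tx":-0.0026,"ty":0.0001,"tz":0,"ax":0,"ay":0,"az":-4,"jaw":-1},{"tx":-0.0026,"ty":0.0001,"tz":0,"ax":0,"ay":0,"az":-4,"jaw":-1},{"tx":-0.0026,"ty":0.0001,"tz":0,"ax":0,"ay":0,"az":-4,"jaw":-1},{"tx":-0.0026,"ty":0.0001,"tz":0,"ax":0,"ay":0,"az":-4,"jaw":-1},{"tx":-0.0026,"ty":0.0001,"tz":0,"ax":0,"ay":0,"az":-4,"jaw":-1},{"tx":0,"ty":0,"tz":0,"ax":0,"ay":0,"az":0,"jaw":-1}]'
python3 - <<'E'
from h import *
from workcell import telemetry,optics
p=telemetry.get_obs()['ee_pos'][:2]-[.572,.044];print(np.hypot(*p),np.degrees(np.arctan2(p[1],p[0])))
ims=[]
for n in("top","scene"):
    c=optics.camera(n);ims.append(cv2.convertScaleAbs(rect(c,[.572,.044],.04,.08,400),alpha=1.6)[...,::-1])
cv2.imwrite('pics/r2.png',np.hstack(ims))
E
```

```text
time: 12.7
ee_pos: [0.5675, 0.0066, 0.0504]
tcp_rot: [180.0, -0.1, 174.0]
wrist_force: [-3.0, -1.1, 1.4]
opening: -0.0004
grasp_force: 1.5
time: 13.95
ee_pos: [0.5904, 0.0114, 0.0503]
tcp_rot: [179.9, -0.0, -150.2]
wrist_force: [-1.1, -2.7, 0.4]
opening: 0.0002
grasp_force: 0.7
0.037449496257871674 -60.5083521064686
```

View pics/r2.png

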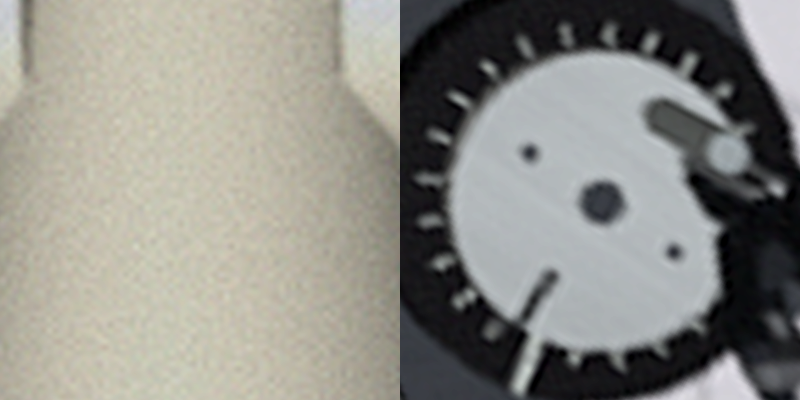

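In the scene rectification the centre is at (602,203), and the mark, (552,275) to (520,322), reads 145°. The long line, (537,343) to (520,388), reads 159–160° at its own height. About 14° is left, so I'll push 12° more and measure both lines with a polar profile.

```bash
python3 -m handwheel '[{"tx":-0.00196,"ty":0.0001,"tz":0,"ax":0,"ay":0,"az":-3,"jaw":-1},{"tx":-0.00196,"ty":0.0001,"tz":0,"ax":0,"ay":0,"az":-3,"jaw":-1},{"tx":-0.00196,"ty":0.0001,"tz":0,"ax":0,"ay":0,"az":-3,"jaw":-1},{"tx":-0.00196,"ty":0.0001,"tz":0,"ax":0,"ay":0,"az":-3,"jaw":-1},{"tx":0,"ty":0,"tz":0,"ax":0,"ay":0,"az":0,"jaw":-1},{"tx":0,"ty":0,"tz":0,"ax":0,"ay":0,"az":0,"jaw":-1},{"tx":0,"ty":0,"tz":0,"ax":0,"ay":0,"az":0,"jaw":-1},{"tx":0,"ty":0,"tz":0,"ax":0,"ay":0,"az":0,"jaw":-1},{"tx":0,"ty":0,"tz":0,"ax":0,"ay":0,"az":0,"jaw":-1},{"tx":0,"ty":0,"tz":0,"ax":0,"ay":0,"az":0,"jaw":-1}]'
cat >> h.py <<'E'
def lines(c):
    "angles (deg) of index mark and long line; centre from the dark hub in the middle of the plate"
    r=cv2.cvtColor(rect(c,[.572,.044],.04,.08,800),cv2.COLOR_RGB2GRAY)   # 5 px/mm
    w=cv2.GaussianBlur(r[320:480,320:480],(0,0),4);m=(w<(int(w.min())+int(w.max()))/2).astype(np.uint8)
    n,_,st,ce=cv2.connectedComponentsWithStats(m);k=1+np.argmax(st[1:,4]);h=ce[k]+320
    ctr=np.array([.572+(400-h[1])/5e3,.044+(400-h[0])/5e3])
    a=np.radians(np.arange(130,185,.25));out=[]
    for z,r0,r1,s in((.04,38,56,-1),(.034,70,82,1)):
        P=[[proj(c,[ctr[0]+q*np.cos(t)/1e3,ctr[1]+q*np.sin(t)/1e3,z]) for q in range(r0,r1)] for t in a]
        P=np.float32(P);g=cv2.cvtColor(c['color'],cv2.COLOR_RGB2GRAY)
        v=s*cv2.remap(g,P[...,0],P[...,1],cv2.INTER_LINEAR).astype(float).mean(1)
        v-=np.median(v);i=v.argmax();u=np.where((abs(a-a[i])<np.radians(5))&(v>v[i]*.4),v,0)
        out.append(np.degrees((u*a).sum()/u.sum()))
    return ctr,st[k],out
E
python3 - <<'E'
from h import *
from workcell import telemetry,optics
print(lines(optics.camera("scene")))
t=dict(np.load('/tmp/top.npz'));print(lines(t))
E
```

```text
time: 15.3
ee_pos: [0.5965, 0.0164, 0.0502]
tcp_rot: [179.9, 0.0, -138.1]
wrist_force: [-0.3, -1.9, 0.9]
opening: 0.0001
grasp_force: 0.9
(array([0.57112068, 0.0433141 ]), array([  40,   43,   89,   85, 5842], dtype=int32), [np.float64(157.84629267559035), np.float64(159.16831929842047)])
(array([0.57307403, 0.04456761]), array([  36,   33,   83,   84, 5514], dtype=int32), [np.float64(131.702005730659), np.float64(158.97234100319014)])
```

The mark is at 157.8° and the line at 159.1°. I'll nudge 1.2° more, then back the fingers off and lift away.

```bash
python3 -m handwheel '[{"tx":-0.0008,"ty":0,"tz":0,"ax":0,"ay":0,"az":-1.2,"jaw":-1},{"tx":0,"ty":0,"tz":0,"ax":0,"ay":0,"az":0,"jaw":-1},{"tx":0,"ty":0,"tz":0,"ax":0,"ay":0,"az":0,"jaw":-1},{"tx":0.004,"ty":0,"tz":0,"ax":0,"ay":0,"az":0,"jaw":-1},{"tx":0.006,"ty":0,"tz":0,"ax":0,"ay":0,"az":0,"jaw":-1},{"tx":0,"ty":0,"tz":-0.03,"ax":0,"ay":0,"az":0,"jaw":-1},{"tx":0,"ty":0,"tz":-0.05,"ax":0,"ay":0,"az":0,"jaw":-1},{"tx":0,"ty":0,"tz":-0.06,"ax":0,"ay":0,"az":0,"jaw":-1},{"tx":0.05,"ty":0,"tz":0,"ax":0,"ay":0,"az":0,"jaw":-1},{"tx":0.05,"ty":0,"tz":0,"ax":0,"ay":0,"az":0,"jaw":-1}]'
python3 -m handwheel '[{"tx":0.06,"ty":0,"tz":0,"ax":0,"ay":0,"az":0,"jaw":-1},{"tx":0.06,"ty":0,"tz":0,"ax":0,"ay":0,"az":0,"jaw":-1},{"tx":0,"ty":0.06,"tz":0,"ax":0,"ay":0,"az":0,"jaw":-1},{"tx":0,"ty":0.06,"tz":0,"ax":0,"ay":0,"az":0,"jaw":-1},{"tx":0,"ty":0.06,"tz":0,"ax":0,"ay":0,"az":0,"jaw":-1},{"tx":0,"ty":0.06,"tz":0,"ax":0,"ay":0,"az":0,"jaw":-1},{"tx":0,"ty":0,"tz":0,"ax":0,"ay":0,"az":0,"jaw":-1},{"tx":0,"ty":0,"tz":0,"ax":0,"ay":0,"az":0,"jaw":-1},{"tx":0,"ty":0,"tz":0,"ax":0,"ay":0,"az":0,"jaw":-1},{"tx":0,"ty":0,"tz":0,"ax":0,"ay":0,"az":0,"jaw":-1}]'
python3 - <<'E'
from h import *
from workcell import telemetry,optics
ims=[]
for n in("top","scene"):
    c=optics.camera(n)
    try: print(n,lines(c)[2])
    except Exception as e: print(n,e)
    ims.append(cv2.convertScaleAbs(rect(c,[.572,.044],.04,.08,400),alpha=1.6)[...,::-1])
cv2.imwrite('pics/r3.png',np.hstack(ims))
E
```

```text
time: 16.6
ee_pos: [0.5165, -0.059, 0.1909]
tcp_rot: [180.0, 0.1, -136.9]
wrist_force: [0.6, -1.2, 0.1]
opening: 0.0001
grasp_force: 0.0
time: 17.85
ee_pos: [0.2657, 0.0342, 0.1903]
tcp_rot: [179.9, -0.0, -137.1]
wrist_force: [0.4, 0.3, -0.0]
opening: -0.0002
grasp_force: 0.0
top [np.float64(158.9935073486804), np.float64(158.90551279488207)]
scene [np.float64(159.1670730759516), np.float64(159.1767962982219)]
```

View pics/r3.png

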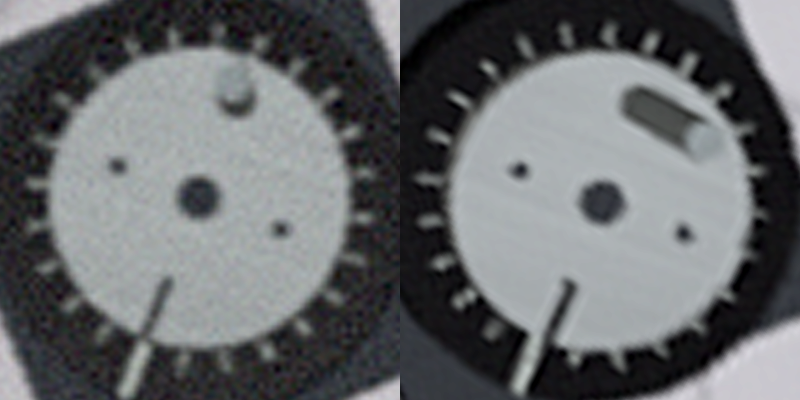

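In both views the mark runs straight into the long line (left panel, joint near (148,340)). They agree to 0.1° and the arm is clear, so I'm handing in.

```bash
python3 -c "
from workcell import workorder;print(workorder.job_done())"
```

```text
the job is handed in; nothing more can be done
None
```

The job is handed in: the index mark lines up with the long line to about 0.1° in both cameras, the scale ring's line still reads where it did at the start, and the arm finished clear of everything at about 18 s; the bystanders were not re-measured, but the arm registered no contact except on the post.

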